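Pop and raise the touch-latch lid of the wide gear box

TASK

Of the two plywood gear boxes with touch-latch lids, open the wider one so that kit can go in: press its lid down above the catch, near the free edge facing the robot, and let go so that it springs ajar, then push it up with the fingers until it stands fully open, leaning back past upright. Keep the narrow box shut, and leave everything else on the bench where it is; nothing needs to be picked up.

Things in the scene. Friction and masses are not known exactly. Their poses are not given: they have to be found in the camera images.
- wide_box: the wide brown plywood box, fixed to the bench: 210 wide (along its y), 170 deep (along its x), walls 8 thick and 78 high, with a plain plywood lid. Its lid is the one to open. Origin: centre of its underside; x points from the lid's free edge (the side towards the robot) to the hinge side, z up
- wide_lid (a joint): angle of the wide lid, rad: 0 shut and level, to -0.06 pressed in, about 0.6 sprung ajar (propped by a sprung pin), 1.57 upright, 1.85 its stop when open. From ajar, under 2 N at the free edge swings it up; let go short of upright it falls back to ajar, past 1.65 it stays open
- wide_hinge (a point): midpoint of the wide lid's hinge line: fixed, 83 above the bench, parallel to the box's y, 75 towards +x from the box's centre, level with the middle of the lid's thickness
- wide_press (a point): press point on the wide lid's top, mid-width, 20 from the free edge; moves with the lid, 88 above the bench when shut. The lid is 190 wide, 150 from hinge to free edge, 10 thick, its top 10 above the walls. Pressed here to its bottom stop (8 mm down, 4 to 7 N, rising sharply at the stop) and let rise, it springs ajar by itself within half a second
- wide_edge (a point): middle of the wide lid's free edge, half-way through its thickness; moves with the lid, 150 from the hinge line
- narrow_box: the narrow brown plywood box, fixed to the bench: 130 wide (along its y), 170 deep (along its x), walls 8 thick and 78 high, with a plain plywood lid. It must stay shut. Origin: centre of its underside; x points from the lid's free edge (the side towards the robot) to the hinge side, z up
- narrow_lid (a joint): angle of the narrow lid, rad: 0 shut and level, to -0.06 pressed in, about 0.6 sprung ajar (propped by a sprung pin), 1.57 upright, 1.85 its stop when open. From ajar, under 2 N at the free edge swings it up; let go short of upright it falls back to ajar, past 1.65 it stays open
- narrow_hinge (a point): midpoint of the narrow lid's hinge line: fixed, 83 above the bench, parallel to the box's y, 75 towards +x from the box's centre, level with the middle of the lid's thickness
- narrow_press (a point): press point on the narrow lid's top, mid-width, 20 from the free edge; moves with the lid, 88 above the bench when shut. The lid is 110 wide, 150 from hinge to free edge, 10 thick, its top 10 above the walls. Pressed here to its bottom stop (8 mm down, 4 to 7 N, rising sharply at the stop) and let rise, it springs ajar by itself within half a second
- narrow_edge (a point): middle of the narrow lid's free edge, half-way through its thickness; moves with the lid, 150 from the hinge line
- orange_tray: orange plastic stacking tray, 180 x 226 x 50 high (mm), loose, to be left alone; origin: centre of its underside
- grey_tray: grey plastic stacking tray, 180 x 226 x 50 high (mm), loose, to be left alone; origin: centre of its underside
- mouthpiece: black silicone mouthpiece, about 60 x 60 x 26 high (mm), loose, to be left alone; origin: centre of its underside
- torch: aluminium dive torch lying down, 150 long, 40 thick (mm), loose, to be left alone; origin: centre of its underside
- whistle: green plastic whistle, 48 x 18 x 22 high (mm), loose, to be left alone; origin: centre of its underside
- jar: upright glass jar with screw lid, 70 across, 100 high (mm), loose, to be left alone; origin: centre of its underside
- dive_weight: dark metal dive weight, 60 x 90 x 32 high (mm), loose, to be left alone; origin: centre of its underside

How it is judged:
On the way:
1. the wide box's lid has been released and sprung ajar (value of joint wide_lid above 0.4 rad), for 0.2 s.
At the end, for the whole second after the job is handed in: The wide lid leans back past upright (over 1.65 rad) and is at rest, the narrow lid is still shut (under 0.05 rad), and every loose thing lies within 30 mm of where it began (value of joint wide_lid above 1.65 rad and velocity of joint wide_lid between -0.2 and 0.2 rad/s and value of joint narrow_lid below 0.05 rad and not (distance of any of orange_tray, grey_tray, mouthpiece, torch, whistle, jar, dive_weight from where it was at the start of the episode above 0.03 m)); the robot touches nothing.
It fails at once if the narrow box's lid is released (value of joint narrow_lid above 0.1 rad).
It fails at once if a loose thing is lifted, carried or pushed more than 30 mm, or the jar is tipped (distance of any of orange_tray, grey_tray, mouthpiece, torch, whistle, jar, dive_weight from where it was at the start of the episode above 0.03 m or angle between jar's own z axis and vertical above 0.4 rad).
It also fails if it takes over 50 s, if anything falls off the work surface, if the arm or the gripper's body presses on something with over 40 N, if the wrist force passes 120 N, or if a joint passes its speed limit or range.

ROBOT

A 6-joint arm with a two-finger parallel gripper is mounted at the origin on the work surface. World frame = base frame: x ahead of the robot, y to its left, z up, the work surface at z = 0. Lengths are in m, angles in rad, forces in N, time in s.
With the tool pointing down it reaches from about 0.225 to 0.875 m from the base axis. Payload 3.4 kg.
Tool frame: the origin (TCP) lies on the mounting face of the last link; the fingertips stand 173 mm ahead of it and the grasp point (between the pads) lies 155 mm ahead of it; x points along the fingers, y is the direction in which the jaws open and shut, and the axes are right-handed (so a half turn about x gives the same grasp; the last joint's range is limited). The gripper opens to 85 mm and grips with 20 to 120 N. Pads are 22 mm wide; open, the fingers measure 114 mm over their backs; the gripper's body (76 mm by 85 mm) begins 54 mm behind the grasp point. The pads swing forward as they close: fully open they stand 13 mm farther back than shut.
Start: joints at [-0.121, 0.276, 1.505, -0, 1.361, -0.121], TCP at [0.575, -0, 0.405] pointing down, gripper open.
Joint ranges: [-2.89, 2.89], [-0.75, 2.08], [0.22, 2.7], [-1.18, 4.32], [0.11, 2.71], [-2.7, 2.7]. Speed limits (rad/s): [2.57, 2.57, 3.14, 3.14, 3.14, 3.14].

INTERFACE

Orientations are given as a unit quaternion [w, x, y, z].
In Python, from rig import manip gives the robot as it stands.
- The arm moves only by the tool arm_command, never from a script. Its argument "targets" is a list of rows, each an object with "dp": the shift along the tool's x, y, z in m, a list of three; "turn": the turn, a rotation vector about the tool's x, y, z in degrees, a list of three; "grip": the opening, from -1 (shut) to 1 (fully open). In form: [{"dp": [tx, ty, tz], "turn": [wx, wy, wz], "grip": grip}, ...]. A call has 1 to 8 rows; each row shifts and turns the commanded pose from where the row before left it, along the tool's axes as they then stand; what a row does not reach is not made up. A row lasts 1/10 s, in which the tool goes at most 50 mm and 8.59 degrees, less where a joint would pass 70% of its speed; a pose out of reach is approached as far as the arm can. A call with a gripper value outside its range is refused whole. The fingers move at their own pace and stop on an object; "grip_force" is the grip in N (left out, the last holds). Time passes only in rows, so rows that do not move let the fingers close. It gives the time, the measured TCP pose, the force and the opening at its end, in the units of the state.
- manip.get_state(): the state, without advancing time (a new reading comes with each control period).
- manip.get_image(name): name is "scene" or "side" or "wrist"; returns the picture (400x640x3 uint8, red, green, blue); there is no depth.
- manip.calibration(name): a dict with "fx", "fy", "cx", "cy" (pixels), "R" (3x3) and "t" (3): a world point X has camera coordinates R X + t. Camera axes: x right, y down, z forward; pixel columns grow to the right and rows downward; lengths in m; the calibration is good to about 2 mm. A picture is of the moment at which its call begins: read the wrist's pose just before it. calibration takes no time and is no camera call; for the wrist camera it gives the pose at the moment of the call.
- manip.sign_off(): hands the job in, once; it reports no verdict.
The state is a dict: "clock": time; "qpos": joint angles; "qd": joint speeds; "effort": joint torques, N m; "position": TCP position; "ee_rot": TCP orientation; "contact_force": force on the tool from outside, world axes, zero at the start; "moment": the same for the moment, N m; "width": finger opening in m.
Only numpy, scipy, OpenCV 4.12 (cv2) and the standard library are available. Lean on these libraries where they do the work, as an engineer would, in place of code of your own. Each camera call takes 0.05 s, during which the arm holds its last target.

## Working session

There is one attempt and no reset: what is moved stays moved. The work goes in short steps, Python scripts to look and compute and a tool call to move; the robot and the scene stay as the last step left them, time stands still between calls to the robot, and variables do not carry over. Pictures are saved under pics/ and viewed, and the job is handed in when it is done.

Besides the shell and the picture viewer there is one more tool, called in YAML: its name, and indented under it one key for each argument. arm_command: Moves the arm, as the interface text tells. Its arguments: {"type":"object","properties":{"targets":{"type":"array"},"grip_force":{"type":"number"}},"required":["targets"]}

```bash
mkdir -p pics; ls; python3 - <<'E'
from rig import manip
import cv2
for n in ["scene","side","wrist"]:
    im=manip.get_image(n); cv2.imwrite(f"pics/{n}0.png",im[:,:,::-1])
    c=manip.calibration(n); print(n,c)
s=manip.get_state(); print(s)
E
```

```text
pics
scene {'fx': 471.2391815385598, 'fy': 471.2391815385598, 'cx': 315.9978715559538, 'cy': 198.02653908538494, 'R': array([[-0.41079123,  0.91168671,  0.00882671],
       [ 0.57994998,  0.2687617 , -0.76904172],
       [-0.7034974 , -0.31079654, -0.63913764]]), 't': array([ 0.25268497, -0.25085716,  1.90647936])}
side {'fx': 430.4867268805016, 'fy': 430.4867268805016, 'cx': 314.67512747577854, 'cy': 203.7570940542743, 'R': array([[ 0.8011653 , -0.59819694, -0.0171635 ],
       [-0.42383791, -0.54693166, -0.72196065],
       [ 0.42248739,  0.58568436, -0.69172121]]), 't': array([-0.47395575,  0.31939828,  1.27177703])}
wrist {'fx': 305.8917800415212, 'fy': 305.8917800415212, 'cx': 318.4551810642103, 'cy': 198.9752482362943, 'R': array([[ 9.99999446e-01,  1.07209070e-04, -1.04729838e-03],
       [ 3.82142750e-04, -9.63914761e-01,  2.66210794e-01],
       [-9.80966156e-04, -2.66211046e-01, -9.63914268e-01]]), 't': array([-0.57473739, -0.03383036,  0.37843831])}
{'clock': 0.15, 'qpos': array([-1.21010259e-01,  2.76459120e-01,  1.50582701e+00,  9.81642935e-06,
        1.36071816e+00, -1.20999621e-01]), 'qd': array([ 9.98232289e-05, -3.76872114e-03, -1.16603446e-03, -1.95746808e-05,
        1.78802606e-03,  1.71517679e-03]), 'effort': array([ 9.65923646e-04, -4.17143512e+01, -2.46032345e+01, -1.26433165e-04,
        7.58384820e-03, -3.43765259e-05]), 'position': array([5.74850881e-01, 8.69383403e-06, 4.04039010e-01]), 'ee_rot': array([ 0.49960168,  0.49969799,  0.50039172, -0.50030811]), 'contact_force': array([ 0.46857787, -0.58170332, -0.32566573]), 'moment': array([ 0.01589677,  0.00039049, -0.03286832]), 'width': 0.08513576486739094}
```

View pics/scene0.png

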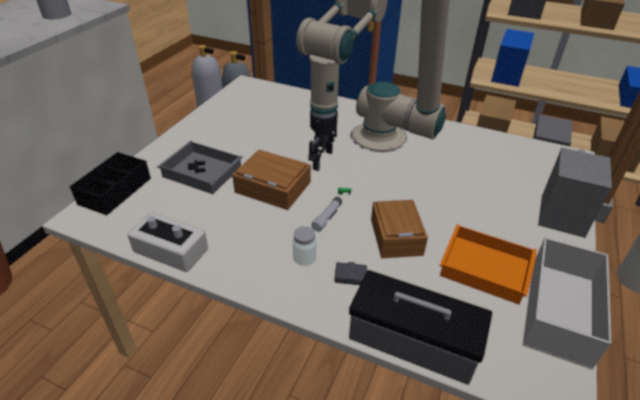

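View pics/side0.png

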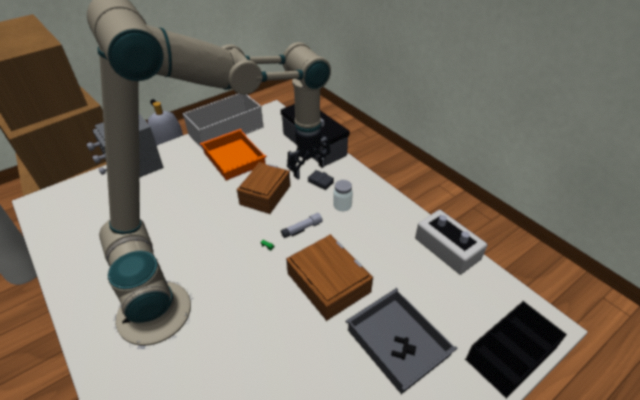

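View pics/wrist0.png

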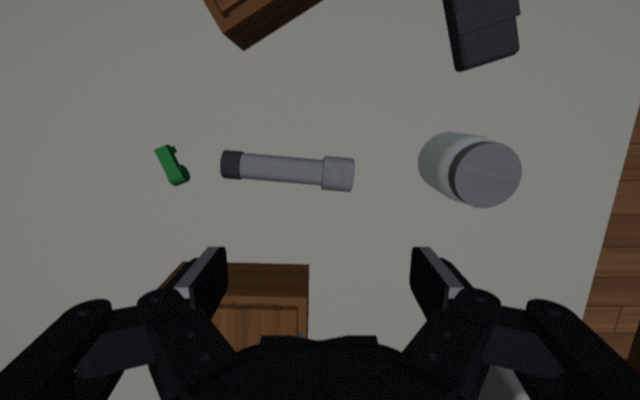

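```bash
python3 - <<'E'
import cv2
a=cv2.imread('pics/scene0.png')[140:215,222:322]; b=cv2.imread('pics/side0.png')[225:325,275:385]
cv2.imwrite('pics/cropA.png',cv2.resize(a,None,fx=8,fy=8,interpolation=cv2.INTER_CUBIC)[:600])
cv2.imwrite('pics/cropB.png',cv2.resize(b,None,fx=6,fy=6,interpolation=cv2.INTER_CUBIC))
E
```

```text
(no output)
```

View pics/cropA.png

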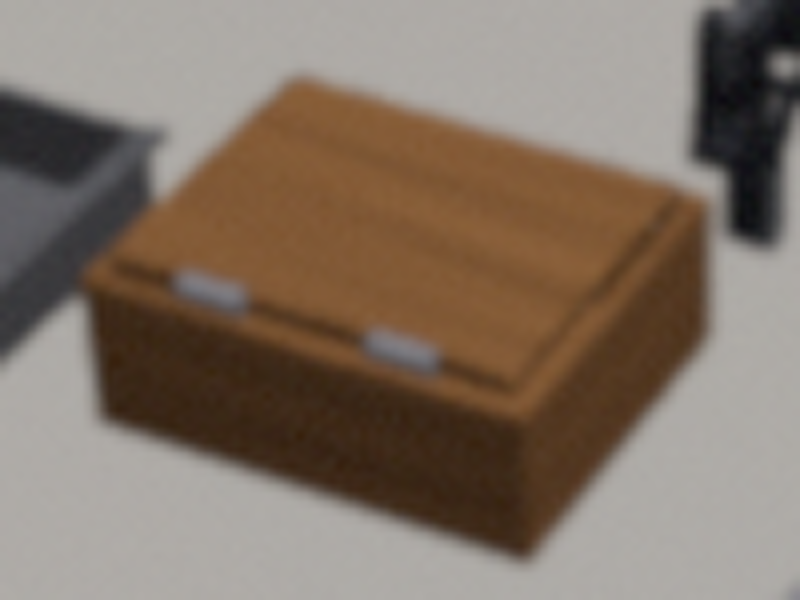

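View pics/cropB.png

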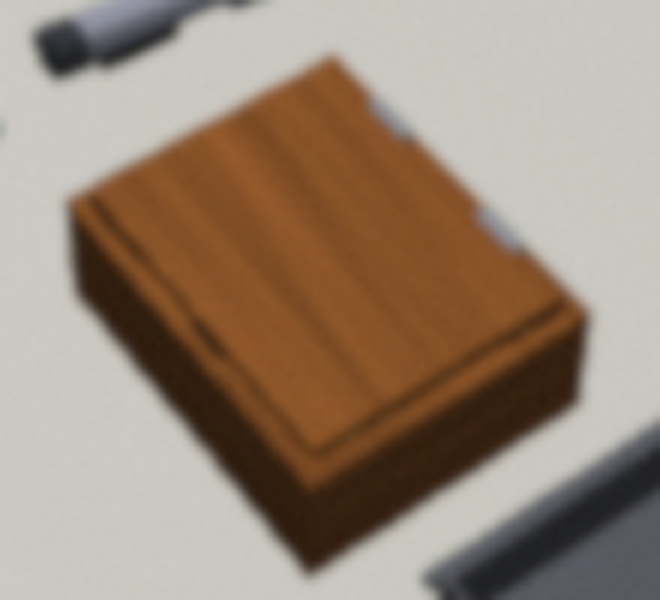

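```bash
cat > h.py <<'E'
import numpy as np
from rig import manip
def ray(n,u,v,z,c=None):
    c=c or manip.calibration(n); R=np.array(c['R']);t=np.array(c['t'])
    d=R.T@np.array([(u-c['cx'])/c['fx'],(v-c['cy'])/c['fy'],1]);o=-R.T@t
    return o+d*(z-o[2])/d[2]
def proj(n,X):
    c=manip.calibration(n); p=np.array(c['R'])@X+c['t']
    return np.array([c['fx']*p[0]/p[2]+c['cx'],c['fy']*p[1]/p[2]+c['cy']])
E
python3 - <<'E'
from h import *
A=lambda p:((p[0]+.5)/8-.5+222,(p[1]+.5)/8-.5+140)
B=lambda p:((p[0]+.5)/6-.5+275,(p[1]+.5)/6-.5+225)
np.set_printoptions(precision=4,suppress=True)
for n,z,p in [('hingeR',.078,(88,283)),('hingeL',.078,(530,412)),('frontL',.078,(707,202)),('b hR',0,(105,418)),('b hL',0,(530,558)),('b fL',0,(706,338))]: print('sc',n,ray('scene',*A(p),z))
for n,z,p in [('fL',.078,(70,203)),('fR',.078,(312,490)),('hR',.078,(587,315)),('b fL',0,(80,295)),('b fR',0,(310,575)),('b hR',0,(577,403))]: print('si',n,ray('side',*B(p),z))
print([ray('scene',u,v,.05) for u,v in [(168,150),(195,144),(240,160)]])
# other objects rough
for n,u,v,z in [('whistle',267,244,.01),('torch',301,226,.02),('jar',343,195,.05),('jartop',343,186,.1),('gtray corner',397,290,.05),('gt',348,322,.05),('gt',400,388,.05)]: print(n,ray('side',u,v,z))
E
```

```text
sc hingeR [ 0.5571 -0.3314  0.078 ]
sc hingeL [ 0.5561 -0.1261  0.078 ]
sc frontL [ 0.3962 -0.1222  0.078 ]
sc b hR [ 0.5513 -0.3359  0.    ]
sc b hL [ 0.5563 -0.1285  0.    ]
sc b fL [ 0.3913 -0.1249  0.    ]
si fL [ 0.3912 -0.1261  0.078 ]
si fR [ 0.3852 -0.3335  0.078 ]
si hR [ 0.5516 -0.3369  0.078 ]
si b fL [ 0.3921 -0.1254  0.    ]
si b fR [ 0.3864 -0.3306  0.    ]
si b hR [ 0.5543 -0.3351  0.    ]
[array([ 0.4961, -0.6491,  0.05  ]), array([ 0.4214, -0.5833,  0.05  ]), array([ 0.4396, -0.3772,  0.05  ])]
whistle [0.402  0.0128 0.01  ]
torch [0.5351 0.0026 0.02  ]
jar [0.7284 0.0112 0.05  ]
jartop [0.7224 0.0061 0.1   ]
gtray corner [ 0.5928 -0.4004  0.05  ]
gt [ 0.4123 -0.3943  0.05  ]
gt [ 0.3968 -0.6095  0.05  ]
```

arm_command:
  targets:
    - {"dp":[0,0,0],"turn":[8.5,0,0],"grip":-1}
    - {"dp":[0,0,0],"turn":[8.5,0,0],"grip":-1}
    - {"dp":[0,0,0],"turn":[8.5,0,0],"grip":-1}
    - {"dp":[0,0,0],"turn":[8.5,0,0],"grip":-1}
    - {"dp":[0,0,0],"turn":[8.5,0,0],"grip":-1}
    - {"dp":[0,0,0],"turn":[8.5,0,0],"grip":-1}
    - {"dp":[0,0,0],"turn":[8.5,0,0],"grip":-1}
    - {"dp":[0,0,0],"turn":[8.5,0,0],"grip":-1}

```text
clock: 0.95
position: [0.5749, 0.0, 0.4043]
ee_rot: [-0.133, -0.694, -0.133, 0.695]
contact_force: [-0.7, 0.0, 0.2]
width: 0.0004
```

arm_command:
  targets:
    - {"dp":[0,0,0],"turn":[8,0,0],"grip":-1}
    - {"dp":[0,0,0],"turn":[8,0,0],"grip":-1}
    - {"dp":[0,0,0],"turn":[6,0,0],"grip":-1}
    - {"dp":[0,0.04,0.03],"turn":[0,0,0],"grip":-1}
    - {"dp":[0,0.04,0.03],"turn":[0,0,0],"grip":-1}
    - {"dp":[0,0.04,0.03],"turn":[0,0,0],"grip":-1}
    - {"dp":[0,0.04,0.03],"turn":[0,0,0],"grip":-1}
    - {"dp":[0,0.04,0.03],"turn":[0,0,0],"grip":-1}

```text
clock: 1.75
position: [0.4236, -0.201, 0.4046]
ee_rot: [0.0, 0.707, 0.0, -0.707]
contact_force: [1.1, 0.2, 1.1]
width: 0.0001
```

arm_command:
  targets:
    - {"dp":[0.04,0.029,0.008],"turn":[0,0,0],"grip":-1}
    - {"dp":[0.04,0,0],"turn":[0,0,0],"grip":-1}
    - {"dp":[0.02,0,0],"turn":[0,0,0],"grip":-1}
    - {"dp":[0,0,0],"turn":[0,0,0],"grip":-1}

```text
clock: 2.15
position: [0.4156, -0.2285, 0.3018]
ee_rot: [0.002, -0.705, -0.001, 0.709]
contact_force: [0.0, -0.4, 1.4]
width: 0.0003
```

```bash
python3 - <<'E'
from h import *
import cv2
im=manip.get_image('side'); cv2.imwrite('pics/side1.png',im[:,:,::-1])
im=manip.get_image('wrist'); cv2.imwrite('pics/wrist1.png',im[:,:,::-1])
s=manip.get_state(); print({k:s[k] for k in ['clock','position','ee_rot','contact_force','width','qpos']})
E
```

```text
{'clock': 2.25, 'position': array([ 0.41726354, -0.22912712,  0.30499417]), 'ee_rot': array([ 1.61675859e-05, -7.07106781e-01, -3.62678544e-05,  7.07106781e-01]), 'contact_force': array([ 0.44283823, -0.01006698,  1.24215812]), 'width': 9.57417509995426e-05, 'qpos': array([-6.48499578e-01,  2.10501010e-01,  1.86504249e+00,  6.75183834e-05,
        1.06609394e+00,  9.22235673e-01])}
```

View pics/side1.png

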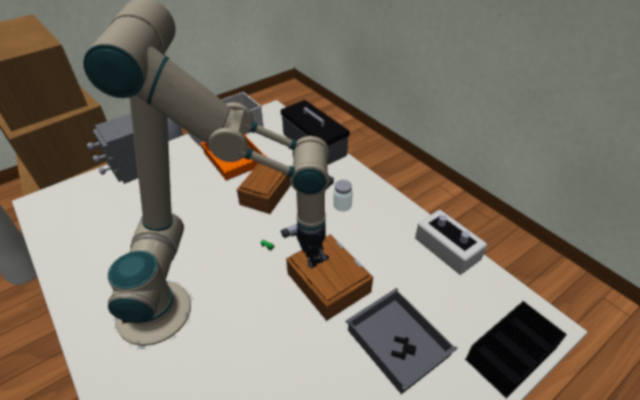

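View pics/wrist1.png

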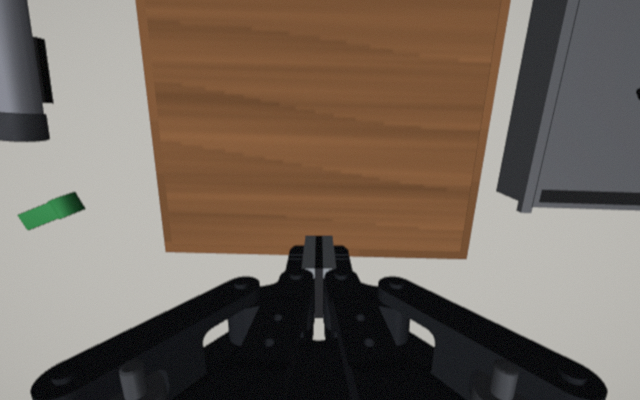

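```bash
python3 - <<'E'
from h import *
for p in [(165,252),(467,259)]: print(ray('wrist',*p,.078))
for p in [(176,244),(458,251)]: print(ray('wrist',*p,.088))
E
```

```text
[ 0.3924057  -0.12113668  0.078     ]
[ 0.38708901 -0.33281213  0.078     ]
[ 0.40286493 -0.13460877  0.088     ]
[ 0.3978916  -0.32077535  0.088     ]
```

arm_command:
  targets:
    - {"dp":[0.025,0,0],"turn":[0,0,0],"grip":-1}
    - {"dp":[0.013,0,0],"turn":[0,0,0],"grip":-1}
    - {"dp":[0,0,0],"turn":[0,0,0],"grip":-1}

```text
clock: 2.55
position: [0.4173, -0.2287, 0.2669]
ee_rot: [-0.0, -0.707, -0.0, 0.707]
contact_force: [0.6, 0.9, -0.6]
width: -0.0
```

arm_command:
  targets:
    - {"dp":[0.005,0,-0.003],"turn":[0,0,0],"grip":-1}
    - {"dp":[0.003,0,0],"turn":[0,0,0],"grip":-1}
    - {"dp":[0.003,0,0],"turn":[0,0,0],"grip":-1}
    - {"dp":[0,0,0],"turn":[0,0,0],"grip":-1}

```text
clock: 2.95
position: [0.4212, -0.2295, 0.257]
ee_rot: [0.001, 0.708, -0.001, -0.706]
contact_force: [3.0, 0.1, 2.9]
width: 0.0003
```

arm_command:
  targets:
    - {"dp":[0.002,0,0],"turn":[0,0,0],"grip":-1}
    - {"dp":[0.002,0,0],"turn":[0,0,0],"grip":-1}
    - {"dp":[0,0,0],"turn":[0,0,0],"grip":-1}

```text
clock: 3.25
position: [0.4212, -0.2295, 0.2539]
ee_rot: [0.001, 0.709, -0.001, -0.706]
contact_force: [-0.9, 1.4, 11.2]
width: 0.0
```

arm_command:
  targets:
    - {"dp":[0.001,0,0],"turn":[0,0,0],"grip":-1}
    - {"dp":[0.001,0,0],"turn":[0,0,0],"grip":-1}
    - {"dp":[0,0,0],"turn":[0,0,0],"grip":-1}

```text
clock: 3.55
position: [0.4211, -0.2295, 0.2536]
ee_rot: [0.001, 0.709, -0.001, -0.705]
contact_force: [-1.2, 3.2, 24.8]
width: 0.0001
```

arm_command:
  targets:
    - {"dp":[-0.03,0,0],"turn":[0,0,0],"grip":-1}
    - {"dp":[-0.05,0,0],"turn":[0,0,0],"grip":-1}
    - {"dp":[-0.05,0,0],"turn":[0,0,0],"grip":-1}
    - {"dp":[-0.02,0,0.03],"turn":[0,0,0],"grip":-1}
    - {"dp":[0,0,0.04],"turn":[0,0,0],"grip":-1}
    - {"dp":[0,0,0.02],"turn":[0,0,0],"grip":-1}
    - {"dp":[0,0,0],"turn":[0,0,0],"grip":-1}

```text
clock: 4.25
position: [0.3277, -0.2282, 0.4001]
ee_rot: [0.001, -0.707, 0.001, 0.707]
contact_force: [0.3, 0.8, 1.1]
width: 0.0001
```

```bash
python3 - <<'E'
from h import *
import cv2
for n in ['side','scene']:
    im=manip.get_image(n); cv2.imwrite(f'pics/{n}2.png',im[:,:,::-1])
im=cv2.imread('pics/side2.png')[180:330,240:400]; cv2.imwrite('pics/side2c.png',cv2.resize(im,None,fx=4,fy=4))
s=manip.get_state(); print({k:s[k] for k in ['clock','position','ee_rot','contact_force']})
E
```

```text
{'clock': 4.35, 'position': array([ 0.33007383, -0.22905232,  0.40004339]), 'ee_rot': array([-7.90570254e-05,  7.07593361e-01, -5.67313660e-04, -7.06619634e-01]), 'contact_force': array([-0.74171754, -0.42100442, -0.13182213])}
```

View pics/side2c.png

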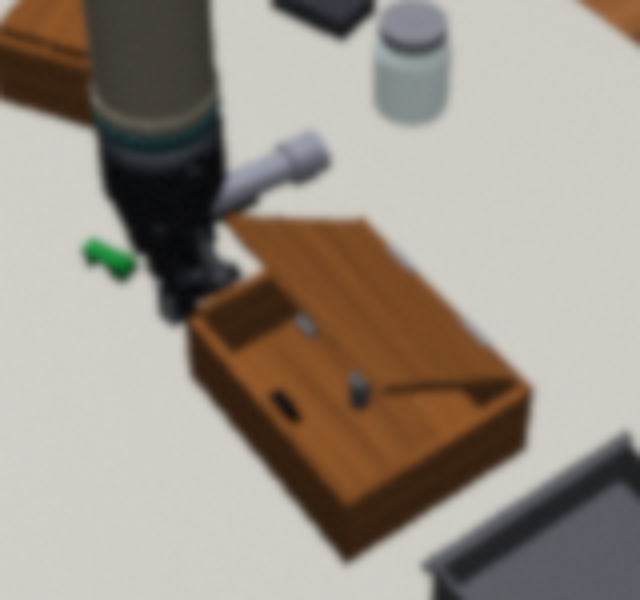

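View pics/scene2.png

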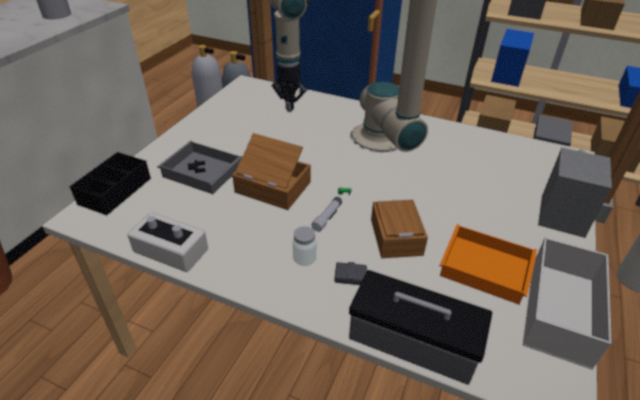

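arm_command:
  targets:
    - {"dp":[0.03,0,0],"turn":[0,0,0],"grip":-1}
    - {"dp":[0.03,0,0],"turn":[0,0,0],"grip":-1}
    - {"dp":[0.029,0,0],"turn":[0,0,0],"grip":-1}
    - {"dp":[0,0,-0.03],"turn":[0,0,0],"grip":-1}
    - {"dp":[0,0,-0.03],"turn":[0,0,0],"grip":-1}
    - {"dp":[0,0,-0.01],"turn":[0,0,0],"grip":-1}
    - {"dp":[0,0,-0.01],"turn":[0,0,0],"grip":-1}

```text
clock: 5.05
position: [0.4114, -0.2289, 0.3102]
ee_rot: [-0.0, -0.707, -0.001, 0.708]
contact_force: [-0.7, 0.4, -0.8]
width: 0.0004
```

arm_command:
  targets:
    - {"dp":[-0.008,0,-0.008],"turn":[0,0,0],"grip":-1}
    - {"dp":[-0.008,0,-0.008],"turn":[0,0,0],"grip":-1}
    - {"dp":[-0.008,0,-0.008],"turn":[0,0,0],"grip":-1}
    - {"dp":[-0.008,0,-0.008],"turn":[0,0,0],"grip":-1}
    - {"dp":[0,0,0],"turn":[0,0,0],"grip":-1}

```text
clock: 5.55
position: [0.4404, -0.2289, 0.3452]
ee_rot: [-0.001, -0.705, 0.0, 0.709]
contact_force: [-9.8, -0.2, 8.7]
width: 0.0002
```

```bash
python3 - <<'E'
from h import *
import cv2
for n in ['side']:
    im=manip.get_image(n); cv2.imwrite(f'pics/{n}3.png',im[:,:,::-1])
im=cv2.imread('pics/side3.png')[180:330,240:400]; cv2.imwrite('pics/side3c.png',cv2.resize(im,None,fx=4,fy=4))
s=manip.get_state(); print({k:s[k] for k in ['clock','position','ee_rot','contact_force']})
E
```

```text
{'clock': 5.6, 'position': array([ 0.4400333 , -0.22884198,  0.34482557]), 'ee_rot': array([-5.98014765e-04, -7.05234480e-01,  9.69730137e-05,  7.08973879e-01]), 'contact_force': array([-10.13373869,  -0.49566882,   8.77892524])}
```

View pics/side3c.png

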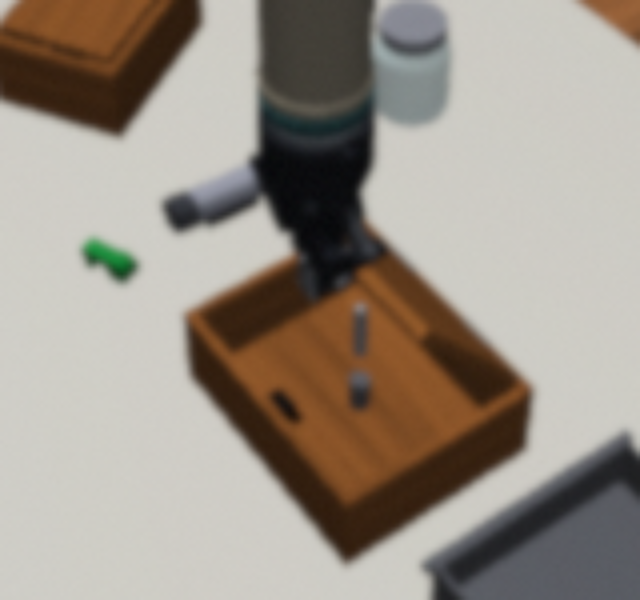

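```bash
python3 - <<'E'
from h import *
import cv2
im=manip.get_image('scene')[:,:,::-1]; cv2.imwrite('pics/scene3.png',im)
cv2.imwrite('pics/scene3c.png',cv2.resize(im[90:215,200:350],None,fx=4.5,fy=4.5))
E
```

```text
(no output)
```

View pics/scene3c.png

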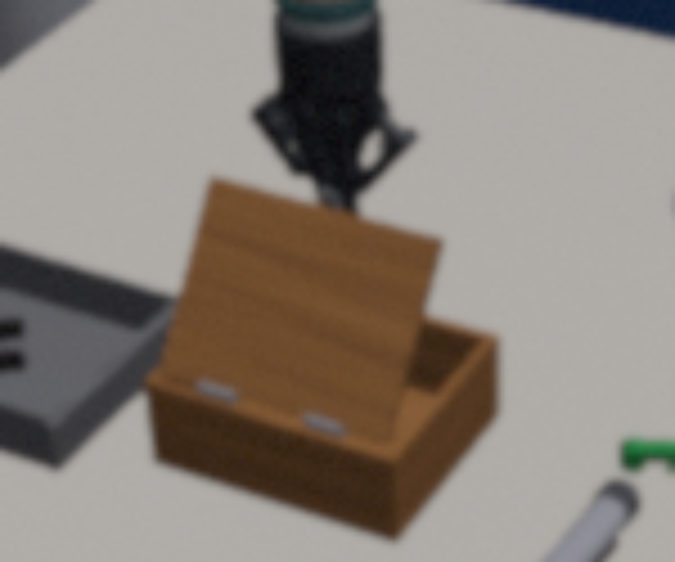

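arm_command:
  targets:
    - {"dp":[-0.006,0,0],"turn":[0,0,0],"grip":-1}
    - {"dp":[-0.006,0,-0.007],"turn":[0,0,0],"grip":-1}
    - {"dp":[-0.006,0,-0.008],"turn":[0,0,0],"grip":-1}
    - {"dp":[-0.006,0,-0.01],"turn":[0,0,0],"grip":-1}
    - {"dp":[-0.004,0,-0.01],"turn":[0,0,0],"grip":-1}

```text
clock: 6.15
position: [0.4782, -0.2292, 0.3719]
ee_rot: [0.0, 0.707, -0.0, -0.707]
contact_force: [-6.1, -1.0, 10.2]
width: -0.0
```

```bash
python3 - <<'E'
from h import *
import cv2
im=manip.get_image('scene')[:,:,::-1]; cv2.imwrite('pics/scene4.png',im)
cv2.imwrite('pics/scene4c.png',cv2.resize(im[90:215,200:350],None,fx=4.5,fy=4.5))
s=manip.get_state(); print({k:s[k] for k in ['clock','position','contact_force']})
E
```

```text
{'clock': 6.2, 'position': array([ 0.47930572, -0.22928598,  0.37272106]), 'contact_force': array([-2.64056011,  1.20143055,  7.24383049])}
```

View pics/scene4c.png

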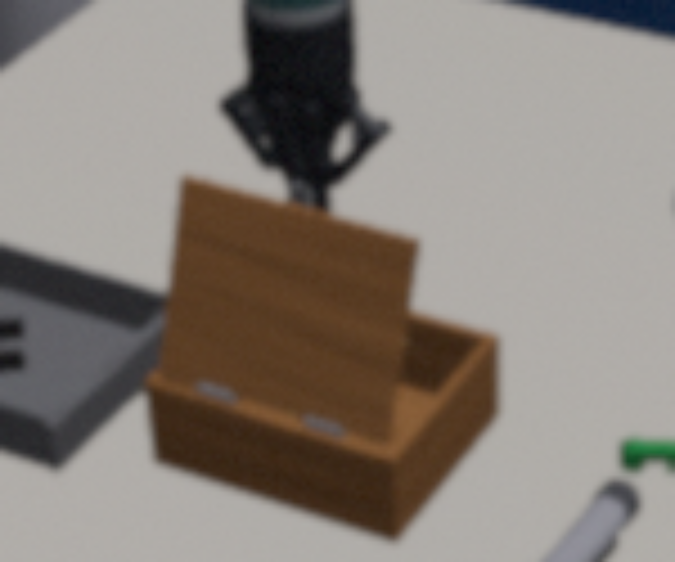

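arm_command:
  targets:
    - {"dp":[-0.001,0,-0.01],"turn":[0,0,0],"grip":-1}
    - {"dp":[0,0,-0.012],"turn":[0,0,0],"grip":-1}
    - {"dp":[0,0,-0.012],"turn":[0,0,0],"grip":-1}
    - {"dp":[0.001,0,-0.012],"turn":[0,0,0],"grip":-1}
    - {"dp":[0.001,0,-0.012],"turn":[0,0,0],"grip":-1}
    - {"dp":[0.002,0,-0.012],"turn":[0,0,0],"grip":-1}
    - {"dp":[0.002,0,-0.01],"turn":[0,0,0],"grip":-1}
    - {"dp":[0,0,0],"turn":[0,0,0],"grip":-1}

```text
clock: 7.0
position: [0.5591, -0.2291, 0.3886]
ee_rot: [0.006, 0.716, -0.005, -0.698]
contact_force: [-19.6, 8.5, 87.8]
width: 0.0001
```

```bash
python3 - <<'E'
from h import *
import cv2
im=manip.get_image('scene')[:,:,::-1]; cv2.imwrite('pics/scene5.png',im)
a=cv2.resize(im[90:215,200:350],None,fx=2.6,fy=3.2)
im=manip.get_image('side')[:,:,::-1]
b=cv2.resize(im[180:330,240:400],None,fx=2.5,fy=400/150); cv2.imwrite('pics/c5.png',np.hstack([a,b]))
s=manip.get_state(); print({k:s[k] for k in ['clock','position','contact_force']})
E
```

```text
{'clock': 7.1, 'position': array([ 0.55878516, -0.2291148 ,  0.38859357]), 'contact_force': array([-19.23768105,   8.24393148,  86.83892063])}
```

View pics/c5.png

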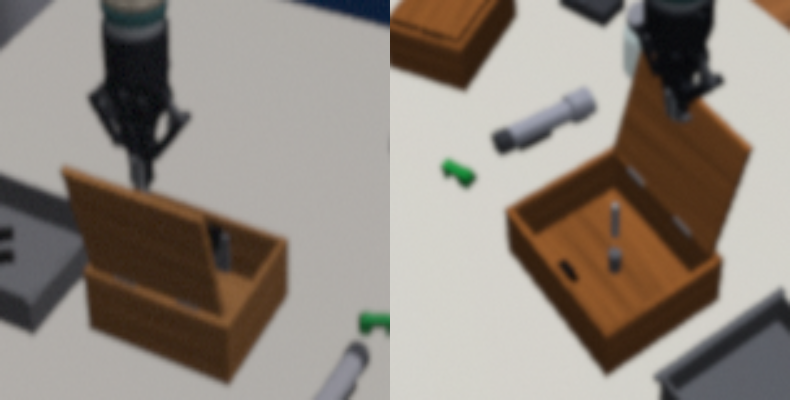

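arm_command:
  targets:
    - {"dp":[-0.008,0,0],"turn":[0,0,0],"grip":-1}
    - {"dp":[-0.007,0,0],"turn":[0,0,0],"grip":-1}
    - {"dp":[0,0,0],"turn":[0,0,0],"grip":-1}

```text
clock: 7.4
position: [0.5597, -0.2298, 0.3898]
ee_rot: [0.003, 0.713, -0.003, -0.701]
contact_force: [-2.7, 1.3, 29.8]
width: 0.0002
```

```bash
python3 - <<'E'
from h import *
import cv2
im=manip.get_image('scene')[:,:,::-1]; cv2.imwrite('pics/scene6.png',im)
a=cv2.resize(im[90:215,200:350],None,fx=2.6,fy=3.2)
im=manip.get_image('side')[:,:,::-1]
b=cv2.resize(im[180:330,240:400],None,fx=2.5,fy=400/150); cv2.imwrite('pics/c6.png',np.hstack([a,b]))
s=manip.get_state(); print({k:s[k] for k in ['clock','position','contact_force','moment']})
E
```

```text
{'clock': 7.5, 'position': array([ 0.55977357, -0.22988032,  0.38981045]), 'contact_force': array([-2.95322495,  0.16461437, 30.54179312]), 'moment': array([-0.05075506,  0.37204136, -0.03802844])}
```

View pics/c6.png

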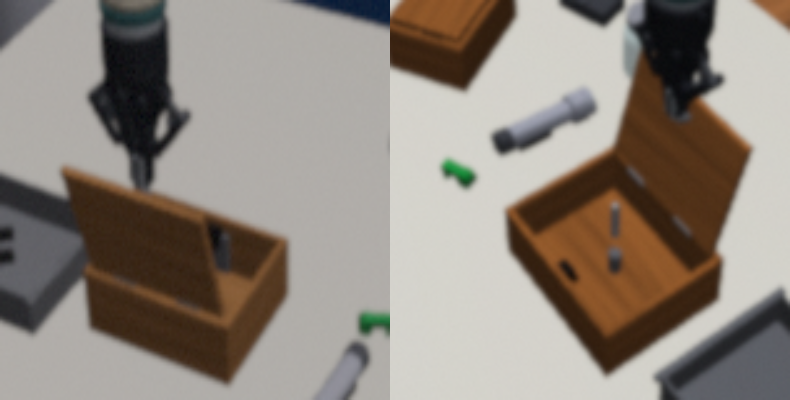

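arm_command:
  targets:
    - {"dp":[-0.005,0,0],"turn":[0,0,0],"grip":-1}
    - {"dp":[-0.002,0,0],"turn":[0,0,0],"grip":-1}
    - {"dp":[0,0,0],"turn":[0,0,0],"grip":-1}

```text
clock: 7.8
position: [0.5591, -0.2296, 0.3904]
ee_rot: [0.001, 0.71, -0.001, -0.704]
contact_force: [0.6, -1.3, 10.1]
width: -0.0001
```

```bash
python3 - <<'E'
from h import *
def rayy(n,u,v,y):
    c=manip.calibration(n);R=c['R'];o=-R.T@c['t'];d=R.T@np.array([(u-c['cx'])/c['fx'],(v-c['cy'])/c['fy'],1]);return o+d*(y-o[1])/d[1]
for n,u,v,y in [('side',240+360/2.5,180+148/2.667,-.325),('scene',200+63/2.6,90+167/3.2,-.325),('scene',200+208/2.6,90+213/3.2,-.135)]:
    P=rayy(n,u,v,y); print(P, np.arctan2(P[2]-.083,.549-P[0]))
E
```

```text
[ 0.59033465 -0.325       0.22182034] 1.8601935067140964
[ 0.58634613 -0.325       0.22591104] 1.8264044437041813
[ 0.58013277 -0.135       0.22397194] 1.788151296315302
```

arm_command:
  targets:
    - {"dp":[-0.003,0,0.001],"turn":[0,0,0],"grip":-1}
    - {"dp":[-0.005,0,0.003],"turn":[0,0,0],"grip":-1}
    - {"dp":[-0.01,0,0.01],"turn":[0,0,0],"grip":-1}
    - {"dp":[-0.02,0,0.02],"turn":[0,0,0],"grip":-1}
    - {"dp":[-0.03,0,0.03],"turn":[0,0,0],"grip":-1}
    - {"dp":[-0.03,0,0.04],"turn":[0,0,0],"grip":-1}
    - {"dp":[0,0,0.04],"turn":[0,0,0],"grip":-1}
    - {"dp":[0,0,0],"turn":[0,0,0],"grip":-1}

```text
clock: 8.6
position: [0.4086, -0.2278, 0.4874]
ee_rot: [0.001, -0.707, 0.001, 0.708]
contact_force: [1.0, 0.2, 0.3]
width: -0.0001
```

```bash
python3 - <<'E'
from h import *
import cv2
im=manip.get_image('scene')[:,:,::-1]; cv2.imwrite('pics/scene7.png',im)
a=cv2.resize(im[90:215,200:350],None,fx=2.6,fy=3.2)
im=manip.get_image('side')[:,:,::-1];cv2.imwrite('pics/side7.png',im)
b=cv2.resize(im[180:330,240:400],None,fx=2.5,fy=400/150); cv2.imwrite('pics/c7.png',np.hstack([a,b]))
s=manip.get_state(); print({k:s[k] for k in ['clock','position','contact_force','moment']})
E
```

```text
{'clock': 8.7, 'position': array([ 0.41192818, -0.22864624,  0.48630805]), 'contact_force': array([-0.0352968 ,  0.22003605,  0.91542703]), 'moment': array([ 0.02112374, -0.03117586, -0.01479226])}
```

View pics/c7.png

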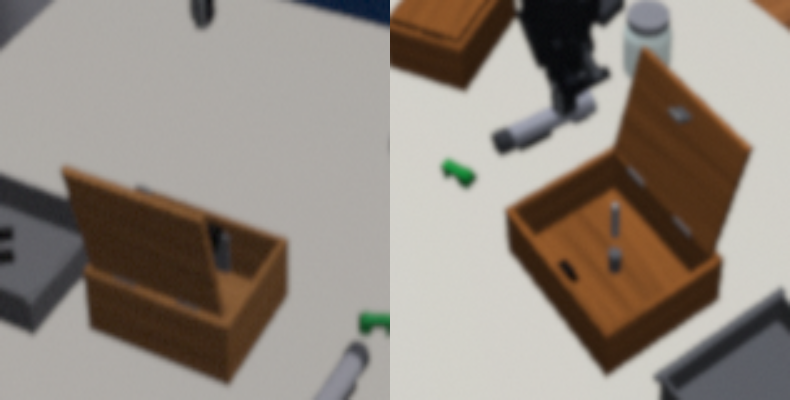

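View pics/side7.png

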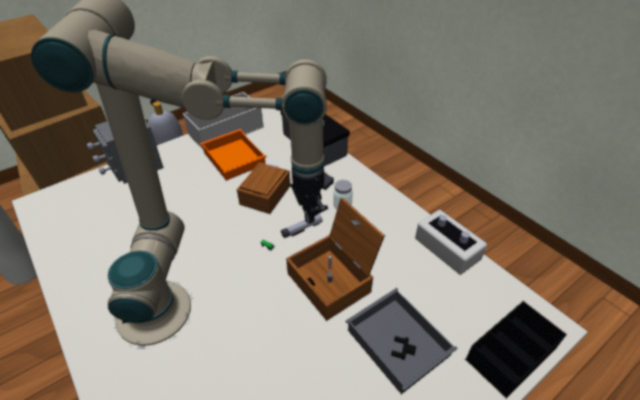

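View pics/scene7.png

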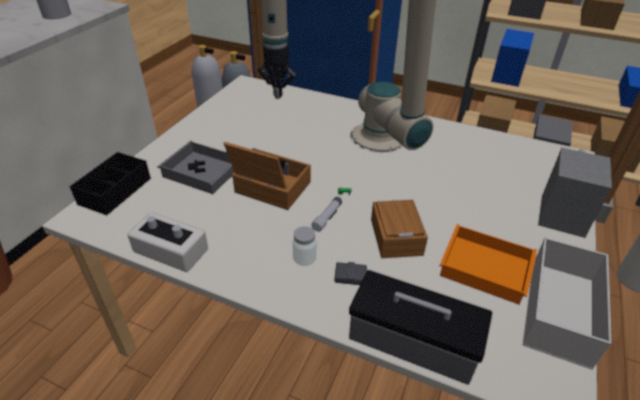

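The lid stands open on its own at about 1.8 rad. The gripper is clear, the narrow box is shut, and the loose things look unmoved, so I'm handing in.

```bash
python3 -c "
from rig import manip
print(manip.sign_off())"
```

```text
the job is handed in; nothing more can be done
None
```

The wide box is open and the job is handed in, at about 8.7 s on the robot's clock. I pressed the lid to its stop with the fingers shut, let go so it sprang ajar, then pushed the free edge up along its arc and backed away.

**Last checks:**
- **Wide lid:** it stands by itself. Three lid-corner sightings, taken just before I backed off, gave 1.79, 1.83 and 1.86 rad, all past the 1.65 needed. I did not measure it again afterwards, but the later picture looks the same.
- **Robot:** clear of everything, with a contact force of about 1 N or less.
- **Narrow box and loose things:** the narrow box is shut, and nothing else has visibly moved in the scene and side pictures. I judged this by eye and did not measure it.

**What went wrong:** near the end of the push, the wrist force rose to about 88 N, against the 120 N limit. The fingertips had probably caught on the metal catch plate under the lid. I eased the tool up until the force dropped. From the geometry only the fingertips touched the lid, not the gripper's body, which has a 40 N limit, but I did not confirm that directly.

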